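# Seat the heating block on the dry-block heater

### The job

Pick up the aluminium heating block with six small wells by its upright handle and carry it to the dry-block heater. Keeping hold of the handle, with its long side along the seat plate's long side (either way round), slide it over the locating pin, which it hides, until the pin enters the hole in its underside and it drops onto the plate; then press it down until the sprung plate is fully home. Finish while still holding the block pressed down, and leave the other block (two large wells), the flask, the jar and the beaker undisturbed.

Things in the scene. Friction and masses are not known exactly. Their poses are not given: they have to be found in the camera images.
- block: The block to seat: bare aluminium, 90 (own x) x 60 (own y) x 30 mm high, six wells of 13 mm diameter in its top (three rows of two), about 0.34 kg, loose, standing on the bench. Origin at the centre of its underside, z up. At that same point a blind round hole of 14 mm diameter and 16 mm depth, with a 1 mm chamfer, opens downward (not visible from above). On the middle of its top stands a flat black handle (see block_grip).
- block_grip (a point): Centre of the flat black plastic handle of the block: handle 36 mm long (block x) x 12 mm thick (block y) x 40 mm high, spanning 38 to 78 mm above the block's underside; this point is 58 mm above the underside, straight above the hidden hole. Below the handle a 14 x 8 mm steel neck joins it to the block's top at 30 mm.
- block_bore (a point): Centre of the mouth of the hidden hole in the block's underside (same point as the origin of block).
- station: The dry-block heater, fixed: white housing 160 (own x) x 200 (own y) mm with its top face 45 mm above the bench, small display and keys on its -x face. Origin at the centre of its underside, on the bench; z up. On top lies a bare aluminium seat plate, 104 (station x) x 70 (station y) mm, centred 5 mm to station +x of the origin, its top 55 mm above the bench when up and 50 mm when fully pressed.
- plate_mid (a point): Middle of the seat plate's top when up, 55 mm above the bench; axes as station. A fixed upright 12 mm steel pin, tip edge chamfered 1.5 mm, rises from a slot here to 64 mm above the bench (9 mm over the plate). It is adjustable: it stands on the line along station x through this point, up to 6 mm either way; its own place is not reported: feel for it along that line, or look.
- seat (a joint): How far the sprung seat plate is pressed down, in m: 0 up, 0.005 fully home against its stop. The spring needs about 6 N to start moving and 12 N to be fully home, so the block's own weight (about 3.4 N) does not sink it.
- spare: Another block, to be left alone: same size and handle, but only two large wells (26 mm). Origin at the centre of its underside. Loose.
- flask: Glass conical flask, 76 mm wide at its base, 112 mm high, loose; origin at the centre of its underside. Leave alone.
- jar: White plastic jar, 64 mm wide, 85 mm high, loose; origin at the centre of its underside. Leave alone.
- beaker: Glass beaker, 68 mm wide, 85 mm high, loose; origin at the centre of its underside. Leave alone.

How it is judged:
On the way, in this order (a step that is already met when the one before it is completed fails the run):
1. the block is lifted clear of the bench in the fingers (height (world z) of block_bore above 0.03 m and contact force between the fingers and block above 1 N), for 0.2 s.
2. the block, still held, has dropped over the pin onto the plate (horizontal distance between block_bore and plate_mid below 0.01 m and z of block_bore in the frame of station below 0.058 m and contact force between the fingers and block above 1 N), for 0.1 s.
At the end, for the whole second after the job is handed in: Through the last second: the block is on the pin (underside at most 52.5 mm above the bench, hole within 10 mm of the plate's middle), level (3.4 deg), long side along the plate's (11 deg, either way round), plate pressed at least 4.2 of 5 mm, fingers on the block with over 2 N (horizontal distance between block_bore and plate_mid below 0.01 m and z of block_bore in the frame of station below 0.0525 m and angle between the x axis of block and the x axis of station, either way round below 0.2 rad and angle between block's own z axis and vertical below 0.06 rad and value of joint seat above 0.0042 m and contact force between the fingers and block above 2 N); the arm keeps its last pose, push and grip.
It fails at once if the spare is disturbed (moved over 30 mm, or tipped) (distance of spare from where it was at the start of the episode above 0.03 m or angle between spare's own z axis and vertical above 0.5 rad).
It fails at once if the flask is disturbed (moved over 30 mm, or tipped) (distance of flask from where it was at the start of the episode above 0.03 m or angle between flask's own z axis and vertical above 0.5 rad).
It fails at once if the jar is disturbed (moved over 30 mm, or tipped) (distance of jar from where it was at the start of the episode above 0.03 m or angle between jar's own z axis and vertical above 0.5 rad).
It fails at once if the beaker is disturbed (moved over 30 mm, or tipped) (distance of beaker from where it was at the start of the episode above 0.03 m or angle between beaker's own z axis and vertical above 0.5 rad).
It also fails if it takes over 64 s, if anything falls off the work surface, if the arm or the gripper's body presses on something with over 40 N, if the wrist force passes 120 N, or if a joint passes its speed limit or range.

### The arm

A 6-joint arm with a two-finger parallel gripper is mounted at the origin on the work surface. World frame = base frame: x ahead of the robot, y to its left, z up, the work surface at z = 0. Lengths are in m, angles in rad, forces in N, time in s.
With the tool pointing down it reaches from about 0.3 to 1 m from the base axis. Payload 5.1 kg.
Tool frame: the origin (TCP) lies at the very end of the fingers, on their centre line; the grasp point (between the pads) lies 19 mm behind it; z points along the fingers, x is the direction in which the jaws open and shut, and the axes are right-handed (so a half turn about z gives the same grasp; the last joint's range is limited). The gripper opens to 95 mm and grips with 3 to 60 N. Pads are 20 mm wide; open, the fingers measure 119 mm over their backs; the gripper's body (75 mm by 180 mm) begins 59 mm behind the grasp point.
Start: joints at [1.121, 0.124, 1.65, -0, 1.367, -0.083], TCP at [0.233, 0.607, 0.215] pointing down, gripper open.
Joint ranges: [-2.61, 2.61], [-1.02, 2.33], [0.03, 2.71], [-1.35, 4.49], [0.32, 2.68], [-2.91, 2.91]. Speed limits (rad/s): [2.57, 2.57, 3.14, 3.14, 3.14, 3.14].

### API

Orientations are given as a unit quaternion [w, x, y, z].
In Python, from cell import env gives the robot as it stands.
- The arm moves only by the tool apply_moves, never from a script. Its argument "increments" is a list that holds one entry, the list of rows, each a list of 4 numbers: the shift along the tool's x, y, z in m, then the turn about the tool's z in degrees. In form: [[[x, y, z, roll], ...]]. A call has 1 to 8 rows; each row is the pose to reach, as a shift and turn from the pose commanded when the call began, along the tool's axes at that moment; what a row does not reach only later rows make up. A row lasts 1/12 s, in which the tool goes at most 41.7 mm and 7.16 degrees, less where a joint would pass 70% of its speed; a pose out of reach is approached as far as the arm can. A call with a gripper value outside its range is refused whole. "jaw" is the closure, from 0 (fully open) to 1 (shut), set as the call begins (left out, the last holds). The fingers move at their own pace and stop on an object; the grip force is fixed at half the most. Time passes only in rows, so rows that repeat a pose let the fingers close. It gives the time, the measured TCP pose, the force and the opening at its end, in the units of the state.
- env.sense(): the state, without advancing time (a new reading comes with each control period).
- env.read_camera(name): name is "side" or "top" or "wrist"; returns the picture (480x640x3 uint8, blue, green, red); there is no depth.
- env.camera_info(name): a dict with "intrinsics" (3x3 intrinsics, pixels), "T" (4x4, takes a point from camera to world coordinates); the wrist camera has in their place "T_tool_cam" (4x4, takes a point from camera to tool coordinates, whose origin is the TCP and whose axes are the tool frame's). Camera axes: x right, y down, z forward; pixel columns grow to the right and rows downward; lengths in m; the calibration is good to about 2 mm. A picture is of the moment at which its call begins: read the wrist's pose just before it. camera_info takes no time and is no camera call.
- env.close_job(): hands the job in, once; it reports no verdict.
Trained networks look in the newest picture that a camera, given by its name, has taken for a name from the list of things; names that differ only in an ending like _2 or _b are one class to them, and where a whole thing is asked for, a point or a joint stands for the part that bears it (a point fixed in the world has none). Each returns a list of dicts, best first, with "p" (0 to 1); they miss things now and then, are a little off and sometimes report something else, mostly with a low value. They report only what shows in the picture. A call takes as long as a camera call.
- env.boxes_of(query, camera): "xy" ([column, row] in pixels, amid what is visible of it).
- env.silhouettes(query, camera): "mask" (480x640 bool, what is visible of it) and "xy" ([column, row] in pixels, amid what is visible of it).
The state is a dict: "time_s": time; "joints": joint angles; "dq": joint speeds; "tau": joint torques, N m; "eef_pos": TCP position; "eef_rot": TCP orientation; "ft_force": force on the tool from outside, world axes, zero at the start; "torque": the same for the moment, N m; "width": finger opening in m.
Only numpy, scipy, OpenCV 4.12 (cv2) and the standard library are available. Lean on these libraries where they do the work, as an engineer would, in place of code of your own. Each camera call takes 0.05 s, during which the arm holds its last target.

## Working session

There is one attempt and no reset: what is moved stays moved. The work goes in short steps, Python scripts to look and compute and a tool call to move; the robot and the scene stay as the last step left them, time stands still between calls to the robot, and variables do not carry over. Pictures are saved under pics/ and viewed, and the job is handed in when it is done.

Besides the shell and the picture viewer there is one more tool, called by a JSON object that holds its "method" and its "body". apply_moves: Moves the arm, as the interface text tells. Its arguments: {"type":"object","properties":{"increments":{"type":"array"},"jaw":{"type":"number"}},"required":["increments"]}

```bash
mkdir -p pics
cat > h.py <<'E'
from cell import env
import numpy as np, cv2
from scipy.spatial.transform import Rotation as R
def ray(cam,uv):
    i=env.camera_info(cam);K=np.array(i["intrinsics"]);
    if "T" in i: T=np.array(i["T"])
    else:
        s=env.sense();q=s["eef_rot"];W=np.eye(4);W[:3,:3]=R.from_quat([q[1],q[2],q[3],q[0]]).as_matrix();W[:3,3]=s["eef_pos"]
        T=W@np.array(i["T_tool_cam"])
    uv=np.atleast_2d(uv).astype(float)
    d=np.c_[uv,np.ones(len(uv))]@np.linalg.inv(K).T@T[:3,:3].T
    return T[:3,3],d
def atz(cam,uv,z):
    o,d=ray(cam,uv);return o+d*((z-o[2])/d[:,2])[:,None]
def proj(cam,p):
    i=env.camera_info(cam);K=np.array(i["intrinsics"])
    if "T" in i: T=np.array(i["T"])
    else:
        s=env.sense();q=s["eef_rot"];W=np.eye(4);W[:3,:3]=R.from_quat([q[1],q[2],q[3],q[0]]).as_matrix();W[:3,3]=s["eef_pos"]
        T=W@np.array(i["T_tool_cam"])
    p=np.atleast_2d(p);c=(p-T[:3,3])@T[:3,:3];u=c@K.T;return u[:,:2]/u[:,2:]
E
python3 - <<'E'
from h import *
for c in ["top","side"]:
    im=env.read_camera(c);cv2.imwrite(f"pics/{c}0.png",im)
    for n in ["block","spare","station","flask","jar","beaker"]:
        print(c,n,[(np.round(b["xy"]),round(b["p"],2)) for b in env.boxes_of(n,c)][:3])
    print(np.array(env.camera_info(c)["T"]).round(3))
s=env.sense();print(s)
E
```

```text
top block [(array([228., 280.]), 0.6)]
top spare [(array([150., 249.]), 0.8)]
top station [(array([388., 258.]), 0.91), (array([392., 256.]), 0.57)]
top flask [(array([290., 152.]), 0.84), (array([148., 252.]), 0.67)]
top jar [(array([155., 167.]), 0.62)]
top beaker [(array([503., 318.]), 0.93)]
[[ 0.028 -0.994  0.105  0.476]
 [-1.    -0.027  0.005 -0.089]
 [-0.002 -0.105 -0.994  1.012]
 [ 0.     0.     0.     1.   ]]
side block [(array([256., 222.]), 0.89)]
side spare [(array([299., 387.]), 0.67), (array([257., 184.]), 0.57)]
side station [(array([318., 303.]), 0.62), (array([254., 221.]), 0.23)]
side flask [(array([371., 223.]), 0.81)]
side jar [(array([318., 170.]), 0.92)]
side beaker [(array([297., 388.]), 0.78)]
[[ 0.947 -0.214  0.241  0.281]
 [-0.322 -0.605  0.728 -1.01 ]
 [-0.01  -0.767 -0.642  0.876]
 [ 0.     0.     0.     1.   ]]
{'time_s': 0.7, 'joints': array([ 1.12137775e+00,  1.23764603e-01,  1.65027713e+00,  1.35542197e-05,
        1.36750761e+00, -8.25808288e-02]), 'dq': array([-6.44004136e-04,  1.33718471e-03,  8.88730375e-05,  5.15200202e-05,
        3.99456985e-04, -1.16805171e-03]), 'tau': array([-2.06582808e-04, -4.17438912e+01, -3.60134912e+01,  7.74417096e-02,
        4.26671247e-02,  2.25636683e-07]), 'eef_pos': array([0.23314304, 0.60674572, 0.21469268]), 'eef_rot': array([-1.65121501e-05,  8.24217184e-01,  5.66273815e-01,  1.55067681e-05]), 'ft_force': array([-0.04638025,  0.84593084,  0.17748267]), 'torque': array([-0.00392618,  0.0180462 , -0.0006812 ]), 'width': 0.09508908621763125}
```

View pics/top0.png

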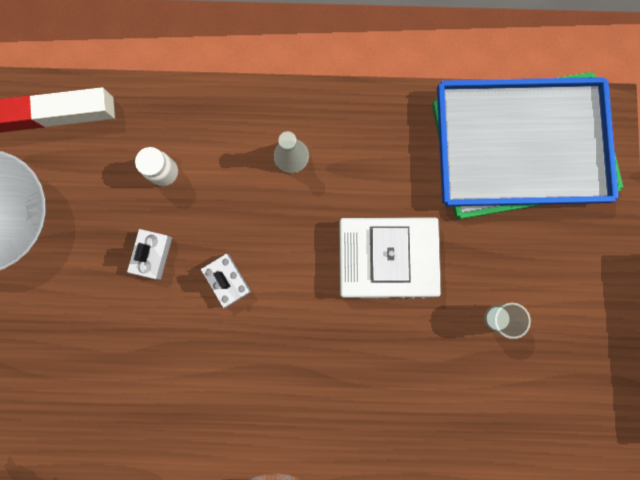

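View pics/side0.png

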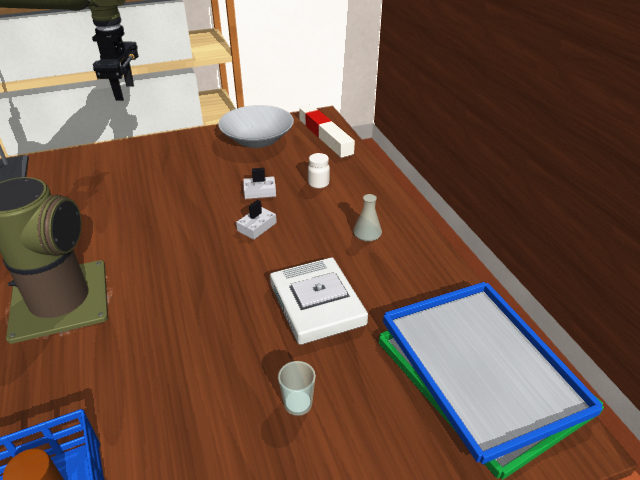

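Run:
```python
from h import *
im=cv2.imread("pics/top0.png")
cv2.imwrite("pics/topz1.png",cv2.resize(im[230:330,100:290],None,fx=4,fy=4,interpolation=cv2.INTER_CUBIC))
cv2.imwrite("pics/topz2.png",cv2.resize(im[170:350,290:490],None,fx=3,fy=3,interpolation=cv2.INTER_CUBIC))
```

```text
(no output)
```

View pics/topz1.png

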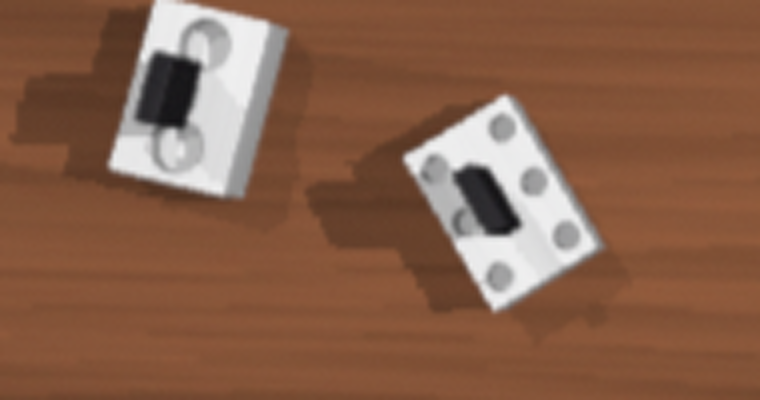

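View pics/topz2.png

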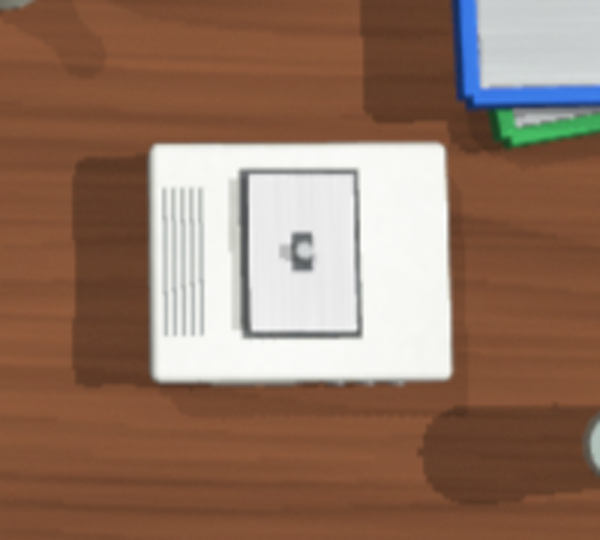

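Run:
```python
from h import *
o=np.array([100,230]);c=np.array([[510,95],[403,157],[495,310],[603,245]])/4+o
p=atz("top",c,.03);print(p.round(4),p.mean(0).round(4))
e=p[2]-p[1];f=p[3]-p[0];print(np.degrees(np.arctan2(e[1],e[0])),np.degrees(np.arctan2(f[1],f[0])),[np.linalg.norm(p[i]-p[(i+1)%4]).round(4) for i in range(4)])
o=np.array([290,170]);
S=atz("top",np.array([[152,143],[445,143],[452,380],[152,380]])/3+o,.045);print(S.round(4),S.mean(0))
P=atz("top",np.array([[242,170],[358,170],[361,336],[245,336]])/3+o,.055);print(P.round(4),P.mean(0))
print(atz("top",np.array([[304,250]])/3+o,.064))
for n in "jar flask beaker spare".split():
    m={"jar":(155,167),"flask":(291,155),"beaker":(508,320),"spare":(150,254)}[n];print(n,atz("top",m,.05))
i=env.camera_info("wrist");print(i)
```

```text
[[0.5498 0.1144 0.03  ]
 [0.5169 0.167  0.03  ]
 [0.4415 0.1167 0.03  ]
 [0.4754 0.0639 0.03  ]] [0.4959 0.1155 0.03  ]
-146.2508929603595 -145.81204085073472 [np.float64(0.062), np.float64(0.0906), np.float64(0.0627), np.float64(0.0899)]
[[ 0.6277 -0.113   0.045 ]
 [ 0.6331 -0.3095  0.045 ]
 [ 0.4752 -0.3146  0.045 ]
 [ 0.4697 -0.1168  0.045 ]] [ 0.55143319 -0.21349367  0.045     ]
[[ 0.6097 -0.1728  0.055 ]
 [ 0.6118 -0.2497  0.055 ]
 [ 0.5022 -0.2527  0.055 ]
 [ 0.5001 -0.1767  0.055 ]] [ 0.55594698 -0.21297251  0.055     ]
[[ 0.55687647 -0.21342049  0.064     ]]
jar [[0.72045581 0.26591689 0.05      ]]
flask [[ 0.75285795 -0.00885638  0.05      ]]
beaker [[ 0.43340572 -0.44534415  0.05      ]]
spare [[0.54353975 0.26443198 0.05      ]]
{'intrinsics': array([[342.14898398,   0.        , 323.5466364 ],
       [  0.        , 342.14898398, 235.56850288],
       [  0.        ,   0.        ,   1.        ]]), 'T_tool_cam': array([[ 9.99999918e-01,  1.02420653e-04,  3.92475743e-04,
         1.88616992e-04],
       [-2.10046369e-04,  9.58512911e-01,  2.85049040e-01,
        -8.14125499e-02],
       [-3.46998158e-04, -2.85049099e-01,  9.58512854e-01,
        -1.70053648e-01],
       [ 0.00000000e+00,  0.00000000e+00,  0.00000000e+00,
         1.00000000e+00]])}
```

```bash
cat >> h.py <<'E'
def tool():
    s=env.sense();q=s["eef_rot"];return np.array(s["eef_pos"]),R.from_quat([q[1],q[2],q[3],q[0]]).as_matrix()
def yaw():
    p,M=tool();return np.degrees(np.arctan2(M[1,0],M[0,0]))
def to(pt,yw=None):
    p,M=tool();d=M.T@(np.array(pt)-p);r=0 if yw is None else -((yw-yaw()+180)%360-180)
    s=env.sense();print("t",s["time_s"],"pos",p.round(4),"yaw",yaw().round(2),"f",np.round(s["ft_force"],2),"w",s["width"]);print("INC mm",(d*1000).round(1),"roll",round(r,2))
E
python3 - <<'E'
from h import *
to([.556,-.213,.19],91.6)
to([.496,.1155,.19],124)
E
```

```text
t 0.7 pos [0.2331 0.6067 0.2147] yaw 68.98 f [-0.05  0.85  0.18] w 0.09508908621763125
INC mm [-649.4  595.4   24.7] roll -22.62
t 0.7 pos [0.2331 0.6067 0.2147] yaw 68.98 f [-0.05  0.85  0.18] w 0.09508908621763125
INC mm [-364.3  421.6   24.7] roll -55.02
```

{"method": "apply_moves", "body": {"increments": [[[-0.65,0.595,0,-22.6],[-0.65,0.595,0,-22.6],[-0.65,0.595,0,-22.6],[-0.65,0.595,0,-22.6],[-0.65,0.595,0,-22.6],[-0.65,0.595,0,-22.6],[-0.65,0.595,0,-22.6],[-0.65,0.595,0,-22.6]]], "jaw": 0}}

```text
time_s: 1.37
eef_pos: [0.3552, 0.295, 0.2149]
eef_rot: [0.0, 0.697, 0.717, 0.0]
ft_force: [-0.0, 1.1, -0.7]
width: 0.0954
```

Run:
```python
from h import *
to([.556,-.213,.19],91.6)
```

```text
t 1.3667 pos [0.3552 0.295  0.2149] yaw 91.62 f [-0.    1.07 -0.72] w 0.09540732936041821
INC mm [-513.5  186.3   24.9] roll 0.02
```

{"method": "apply_moves", "body": {"increments": [[[-0.51,0.185,0.025,0],[-0.51,0.185,0.025,0],[-0.51,0.185,0.025,0],[-0.51,0.185,0.025,0],[-0.51,0.185,0.025,0],[-0.51,0.185,0.025,0],[-0.51,0.185,0.025,0],[-0.51,0.185,0.025,0]]]}}

```text
time_s: 2.03
eef_pos: [0.4776, -0.0152, 0.1997]
eef_rot: [0.001, 0.697, 0.717, 0.0]
ft_force: [0.4, 1.4, 0.2]
width: 0.0953
```

Run:
```python
from h import *
to([.556,-.213,.19],91.6)
```

```text
t 2.0333 pos [ 0.4776 -0.0152  0.1997] yaw 91.56 f [0.4  1.42 0.25] w 0.09527829035592442
INC mm [-199.8   73.     9.8] roll -0.04
```

{"method": "apply_moves", "body": {"increments": [[[-0.19,0.07,0.01,0],[-0.19,0.07,0.01,0],[-0.19,0.07,0.01,0],[-0.19,0.07,0.01,0],[-0.19,0.07,0.01,0],[-0.19,0.07,0.01,0],[-0.19,0.07,0.01,0],[-0.19,0.07,0.01,0]]]}}

```text
time_s: 2.7
eef_pos: [0.5521, -0.2008, 0.1891]
eef_rot: [-0.0, 0.697, 0.717, 0.0]
ft_force: [0.2, 0.8, 0.2]
width: 0.0954
```

Run:
```python
from h import *
im=env.read_camera("wrist");to([.556,-.213,.19],91.6)
cv2.imwrite("pics/w1.png",im)
```

```text
t 2.75 pos [ 0.5521 -0.2002  0.1893] yaw 91.62 f [ 0.07  0.16 -0.41] w 0.09508546543331373
INC mm [-12.9   3.6  -0.7] roll 0.02
```

View pics/w1.png

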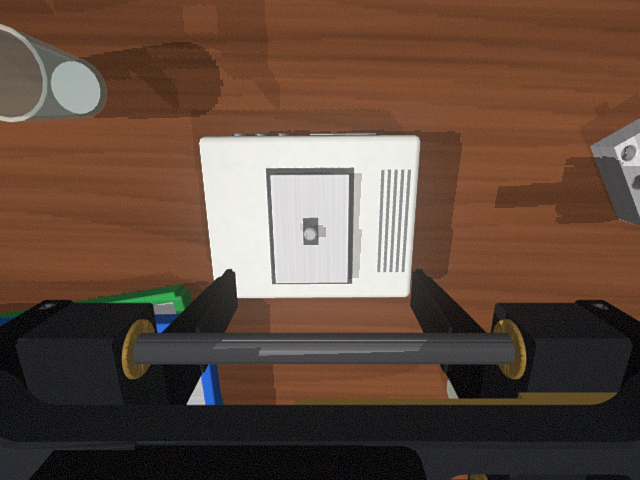

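Run:
```python
import cv2
im=cv2.imread("pics/w1.png")
cv2.imwrite("pics/w1z.png",cv2.resize(im[160:300,255:365],None,fx=5,fy=4.2857,interpolation=cv2.INTER_CUBIC)[:600])
cv2.imwrite("pics/w1y.png",cv2.resize(im[210:255,290:335],None,fx=12,fy=12,interpolation=cv2.INTER_CUBIC))
```

```text
(no output)
```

View pics/w1z.png

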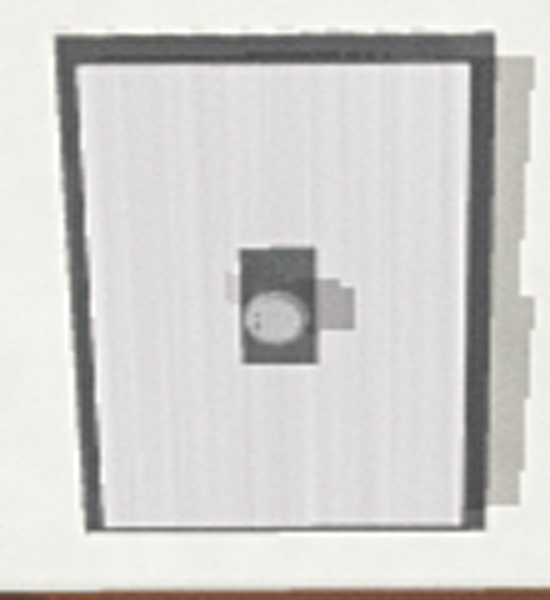

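View pics/w1y.png

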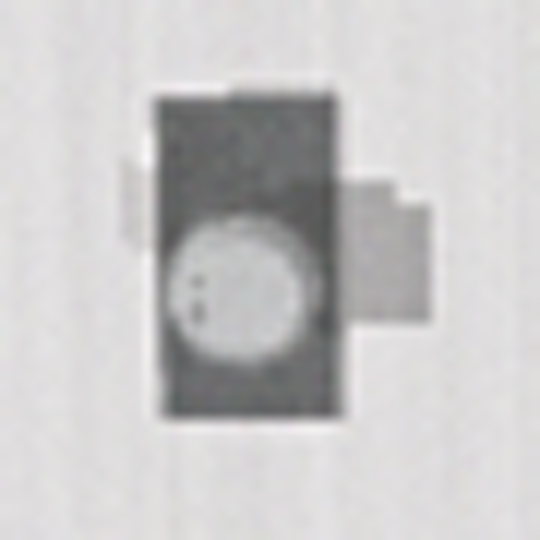

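Run:
```python
from h import *
c=np.array([[77,63],[469,63],[463,525],[104,525]])/[5,4.2857]+[255-.5,160-.5]
P=atz("wrist",c,.055);print(P.round(4),P.mean(0).round(4))
print([np.linalg.norm(P[i]-P[(i+1)%4]).round(4) for i in range(4)])
e=P[0]-P[3];f=P[1]-P[2];print([np.degrees(np.arctan2(*(-v[[1,0]]))) for v in(e,f)])
s=np.array([[240,247],[317,247],[317,363],[240,363]])/[5,4.2857]+[254.5,159.5]
S=atz("wrist",s,.055);print(S.mean(0))
print("pin",atz("wrist",[309.5,233.5],.064))
to([.4959,.1155,.15],124)
```

```text
[[ 0.5062 -0.2482  0.055 ]
 [ 0.5043 -0.1791  0.055 ]
 [ 0.6075 -0.1752  0.055 ]
 [ 0.6094 -0.2446  0.055 ]] [ 0.5569 -0.2118  0.055 ]
[np.float64(0.0691), np.float64(0.1033), np.float64(0.0694), np.float64(0.1032)]
[np.float64(1.9689790209575775), np.float64(2.168108546565218)]
[ 0.55706634 -0.21177437  0.055     ]
pin [[ 0.55703262 -0.21207422  0.064     ]]
t 2.75 pos [ 0.5521 -0.2002  0.1893] yaw 91.62 f [ 0.07  0.16 -0.41] w 0.09508546543331373
INC mm [317.2 -47.2  39.4] roll -32.38
```

{"method": "apply_moves", "body": {"increments": [[[0.317,-0.047,0.03,-32.4],[0.317,-0.047,0.03,-32.4],[0.317,-0.047,0.03,-32.4],[0.317,-0.047,0.03,-32.4],[0.317,-0.047,0.03,-32.4],[0.317,-0.047,0.03,-32.4],[0.317,-0.047,0.03,-32.4],[0.317,-0.047,0.03,-32.4]]]}}

```text
time_s: 3.42
eef_pos: [0.4945, 0.1185, 0.1595]
eef_rot: [0.0, 0.468, 0.884, 0.001]
ft_force: [0.2, -0.1, 0.2]
width: 0.0953
```

Run:
```python
from h import *
im=env.read_camera("wrist");to([.4959,.1155,.15],124)
cv2.imwrite("pics/w2.png",im)
print([(b["xy"],b["p"]) for b in env.boxes_of("block_grip","wrist")])
```

```text
t 3.4667 pos [0.4934 0.1219 0.1589] yaw 124.35 f [-1.37  1.76  0.12] w 0.0951144886958915
INC mm [-6.7 -1.6  8.9] roll 0.35
[([324.3, 223.2], 0.82)]
```

View pics/w2.png

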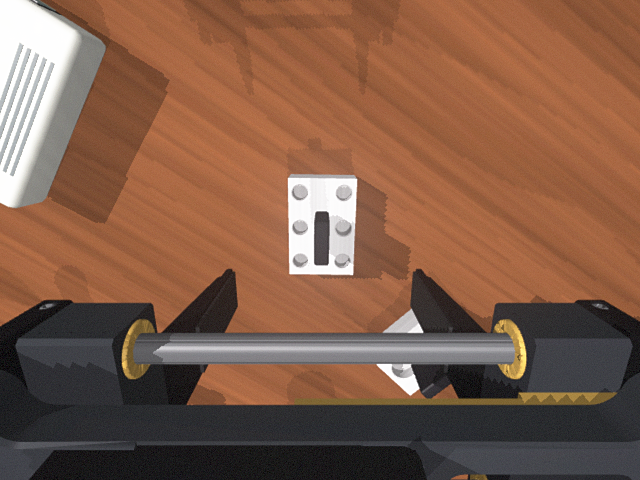

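Run:
```python
import cv2
im=cv2.imread("pics/w2.png")
cv2.imwrite("pics/w2z.png",cv2.resize(im[165:285,270:375],None,fx=5,fy=5,interpolation=cv2.INTER_CUBIC))
```

```text
(no output)
```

View pics/w2z.png

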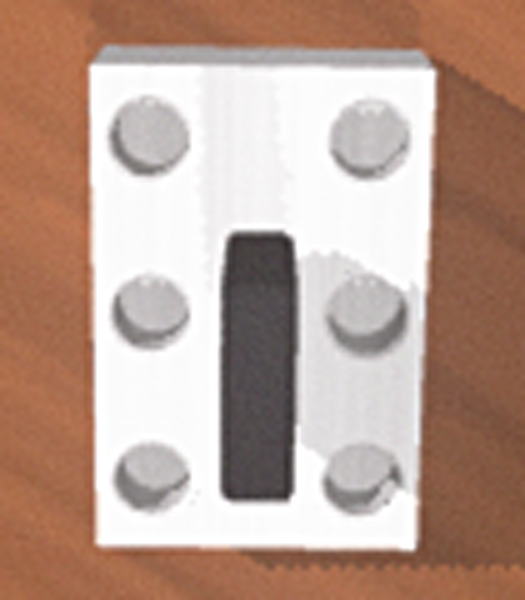

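Run:
```python
from h import *
c=np.array([[90,65],[436,68],[415,549],[97,546]])/5+[269.5,164.5]
# pose at time of image t=3.4667 vs now
p,M=tool();print(p,yaw())
P=atz("wrist",c,.03);print(P.round(4),P.mean(0).round(4),[np.linalg.norm(P[i]-P[(i+1)%4]).round(4) for i in range(4)])
for v in (P[0]-P[3],P[1]-P[2]): print(np.degrees(np.arctan2(v[1],v[0])))
H=atz("wrist",np.array([[222,283],[297,285],[293,500],[220,500]])/5+[269.5,164.5],.078);print(H.round(4),H.mean(0))
to([*P.mean(0)[:2],.039],124)
```

```text
[0.49421752 0.11925111 0.15909716] 124.42497269326715
[[0.4747 0.0691 0.03  ]
 [0.4412 0.1189 0.03  ]
 [0.5164 0.1688 0.03  ]
 [0.5498 0.1189 0.03  ]] [0.4955 0.1189 0.03  ] [np.float64(0.0601), np.float64(0.0903), np.float64(0.06), np.float64(0.0902)]
-146.44712855432232
-146.49480500538687
[[0.4834 0.104  0.078 ]
 [0.4772 0.1136 0.078 ]
 [0.5062 0.1329 0.078 ]
 [0.5127 0.1234 0.078 ]] [0.49485508 0.11846681 0.078     ]
t 3.5167 pos [0.4942 0.1193 0.1591] yaw 124.42 f [0.05 0.39 0.19] w 0.09493812859788156
INC mm [ -1.2   0.9 120.1] roll 0.42
```

{"method": "apply_moves", "body": {"increments": [[[-0.002,0.0005,0.04,0.9],[-0.002,0.0005,0.08,0.9],[-0.002,0.0005,0.1,0.9],[-0.002,0.0005,0.115,0.9],[-0.002,0.0005,0.119,0.9],[-0.002,0.0005,0.119,0.9],[-0.002,0.0005,0.119,0.9]]]}}

```text
time_s: 4.1
eef_pos: [0.4987, 0.1133, 0.0415]
eef_rot: [0.001, 0.476, 0.879, 0.0]
ft_force: [0.5, 0.4, 0.5]
width: 0.0956
```

Run:
```python
from h import *
to([.4957,.118,.039],123.5)
```

```text
t 4.1 pos [0.4987 0.1133 0.0415] yaw 123.11 f [0.48 0.42 0.51] w 0.09563962432478391
INC mm [5.6 0.  2.5] roll -0.39
```

{"method": "apply_moves", "body": {"increments": [[[0.0055,0,0.0025,-0.4],[0.0055,0,0.0025,-0.4],[0.0055,0,0.0025,-0.4],[0.0055,0,0.0025,-0.4]]]}}

```text
time_s: 4.43
eef_pos: [0.4956, 0.1179, 0.0386]
eef_rot: [0.001, 0.473, 0.881, 0.0]
ft_force: [0.5, 0.7, 0.2]
width: 0.095
```

Run:
```python
from h import *
im=env.read_camera("wrist");to([.4957,.118,.039],123.5)
cv2.imwrite("pics/w3.png",im)
```

```text
t 4.4833 pos [0.4955 0.1179 0.0385] yaw 123.49 f [0.21 0.85 0.47] w 0.0951034701557387
INC mm [ 0.   0.2 -0.5] roll -0.01
```

View pics/w3.png

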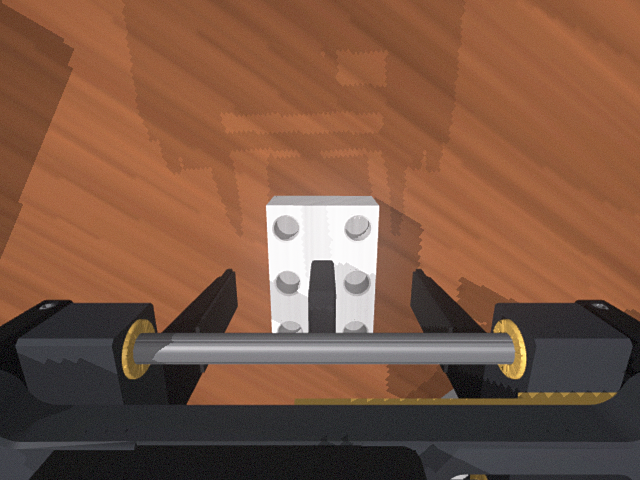

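The handle sits centred between the fingers (column ~322). Close.

{"method": "apply_moves", "body": {"increments": [[[0,0,0,0],[0,0,0,0],[0,0,0,0],[0,0,0,0],[0,0,0,0],[0,0,0,0],[0,0,0,0],[0,0,0,0]]], "jaw": 1}}

```text
time_s: 5.15
eef_pos: [0.4951, 0.1178, 0.0378]
eef_rot: [-0.0, 0.473, 0.881, -0.0]
ft_force: [0.0, 0.4, 0.4]
width: 0.0473
```

Run:
```python
from h import *
im=env.read_camera("wrist");to([.557,-.2125,.15],91.8)
cv2.imwrite("pics/w4.png",im)
```

```text
t 5.2 pos [0.4951 0.1178 0.0378] yaw 123.48 f [ 0.19  0.86 -0.  ] w 0.04347238896172297
INC mm [-309.6 -130.6 -112.2] roll 31.68
```

View pics/w4.png

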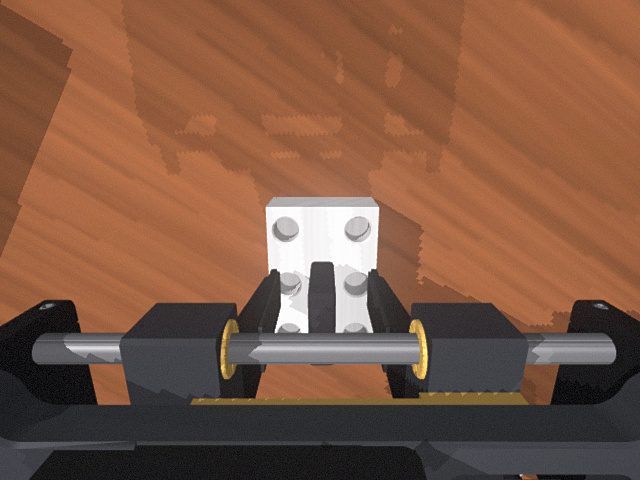

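Still closing; continue.

{"method": "apply_moves", "body": {"increments": [[[0,0,0,0],[0,0,0,0],[0,0,0,0],[0,0,0,0],[0,0,0,0],[0,0,0,0],[0,0,0,0],[0,0,0,0]]]}}

```text
time_s: 5.87
eef_pos: [0.4953, 0.1176, 0.0379]
eef_rot: [0.0, 0.473, 0.881, -0.0]
ft_force: [-0.2, -0.4, -0.5]
width: 0.012
```

Run:
```python
from h import *
im=env.read_camera("wrist");to([.557,-.2125,.15],91.8)
cv2.imwrite("pics/w5.png",im)
```

```text
t 5.9167 pos [0.4953 0.1177 0.0379] yaw 123.49 f [ 1.16 -0.32 -0.23] w 0.012136706400306849
INC mm [-309.4 -130.7 -112. ] roll 31.69
```

View pics/w5.png

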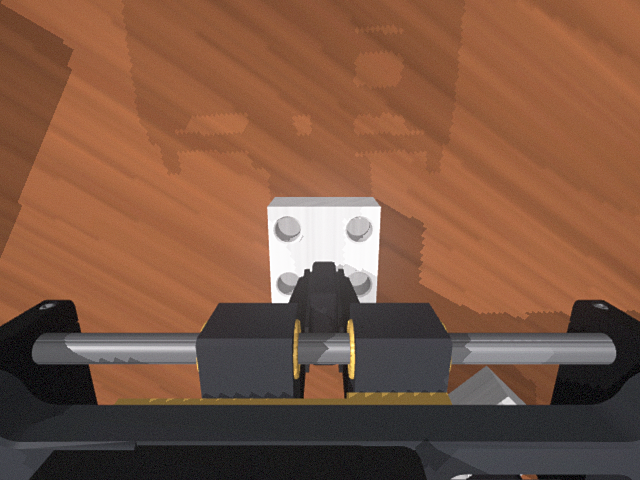

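Run:
```python
from h import *
im=cv2.imread("pics/w5.png");cv2.imwrite("pics/w5z.png",cv2.resize(im[190:310,260:390],None,fx=5,fy=5,interpolation=cv2.INTER_CUBIC))
p,M=tool()
print(proj("wrist",[p+M@[sx,sy,-(.03-p[2])] for sx in(-.03,.03) for sy in (-.045,.045)]).round(1))
print(p)
```

```text
[[265.3 204.7]
 [272.5 351.4]
 [378.9 204.7]
 [372.  351.5]]
[0.49532694 0.11766473 0.03790638]
```

View pics/w5z.png

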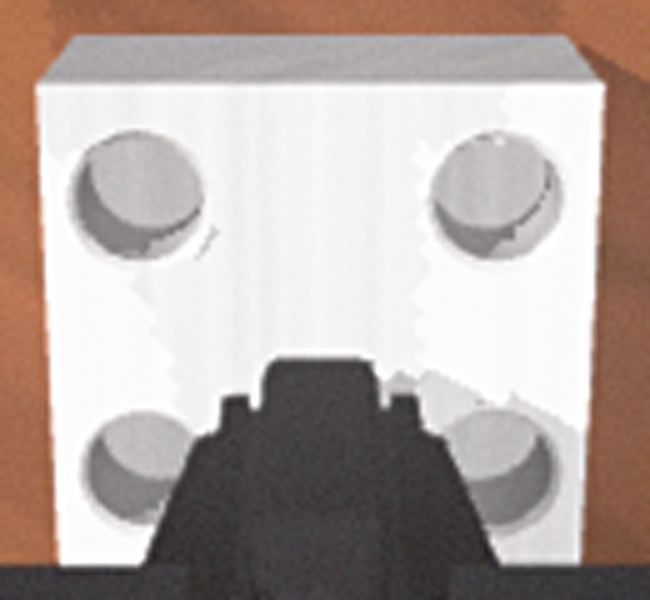

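{"method": "apply_moves", "body": {"increments": [[[0,0,-0.01,0],[0,0,-0.03,0],[0,0,-0.06,0],[0,0,-0.09,0],[0,0,-0.112,0],[0,0,-0.112,0],[0,0,-0.112,0]]]}}

```text
time_s: 6.5
eef_pos: [0.4955, 0.1179, 0.1507]
eef_rot: [0.001, 0.473, 0.881, 0.001]
ft_force: [-0.2, -0.5, -4.5]
width: 0.0117
```

Run:
```python
from h import *
to([.5562,-.2135,.125],91.8)
```

```text
t 6.5 pos [0.4955 0.1179 0.1507] yaw 123.49 f [-0.2  -0.5  -4.46] w 0.01167768441967447
INC mm [-309.9 -132.3   25.7] roll 31.69
```

{"method": "apply_moves", "body": {"increments": [[[-0.31,-0.1323,0,31.7],[-0.31,-0.1323,0,31.7],[-0.31,-0.1323,0,31.7],[-0.31,-0.1323,0,31.7],[-0.31,-0.1323,0,31.7],[-0.31,-0.1323,0,31.7],[-0.31,-0.1323,0,31.7],[-0.31,-0.1323,0,31.7]]]}}

```text
time_s: 7.17
eef_pos: [0.5532, -0.2112, 0.146]
eef_rot: [-0.003, 0.696, 0.718, -0.001]
ft_force: [1.5, 0.9, -4.6]
width: 0.0119
```

{"method": "apply_moves", "body": {"increments": [[[0,0,0,0],[0,0,0,0],[0,0,0,0],[0,0,0,0]]]}}

```text
time_s: 7.5
eef_pos: [0.554, -0.2085, 0.1477]
eef_rot: [-0.002, 0.696, 0.718, -0.0]
ft_force: [-0.6, -0.5, -3.0]
width: 0.0122
```

Run:
```python
from h import *
im=env.read_camera("wrist");to([.5562,-.2135,.115],91.8)
cv2.imwrite("pics/w6.png",im)
```

```text
t 7.55 pos [ 0.5543 -0.2084  0.1483] yaw 91.87 f [ 0.69 -0.04 -2.62] w 0.011882081596966814
INC mm [-5.2  1.8 33.3] roll 0.07
```

View pics/w6.png

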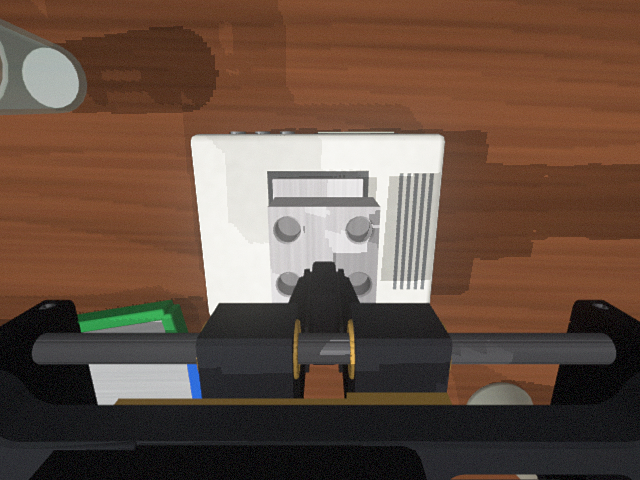

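{"method": "apply_moves", "body": {"increments": [[[-0.005,0.002,0.02,0],[-0.005,0.002,0.033,0],[-0.005,0.002,0.037,0],[-0.005,0.002,0.037,0],[-0.005,0.002,0.037,0],[-0.005,0.002,0.037,0]]]}}

```text
time_s: 8.05
eef_pos: [0.5577, -0.2149, 0.1136]
eef_rot: [0.001, 0.696, 0.718, 0.0]
ft_force: [0.4, 0.4, -3.4]
width: 0.0116
```

Run:
```python
from h import *
im=env.read_camera("wrist");to([.5562,-.2135,.1],91.8)
cv2.imwrite("pics/w7.png",im)
```

```text
t 8.1 pos [ 0.5579 -0.2151  0.1139] yaw 91.8 f [ 0.34 -0.31 -3.98] w 0.011997036848000967
INC mm [ 1.7 -1.7 13.9] roll 0.0
```

View pics/w7.png

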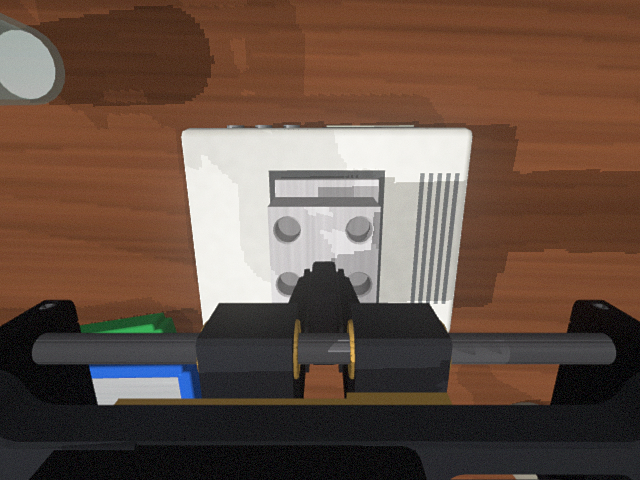

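{"method": "apply_moves", "body": {"increments": [[[0.0018,-0.0017,0.005,0],[0.0018,-0.0017,0.009,0],[0.0018,-0.0017,0.009,0],[0.0018,-0.0017,0.009,0],[0.0018,-0.0017,0.009,0]]]}}

```text
time_s: 8.52
eef_pos: [0.5555, -0.2133, 0.1038]
eef_rot: [-0.0, 0.696, 0.718, -0.0]
ft_force: [-0.5, 0.8, -4.5]
width: 0.0122
```

Run:
```python
from h import *
im=env.read_camera("wrist");to([.5562,-.2135,.1],91.8)
cv2.imwrite("pics/w8.png",cv2.resize(im[150:310,240:400],None,fx=3.7,fy=3.7,interpolation=cv2.INTER_CUBIC))
```

```text
t 8.5667 pos [ 0.5556 -0.2134  0.1039] yaw 91.78 f [-0.48  0.36 -3.32] w 0.011753419934895551
INC mm [-0.1  0.6  3.9] roll -0.02
```

View pics/w8.png

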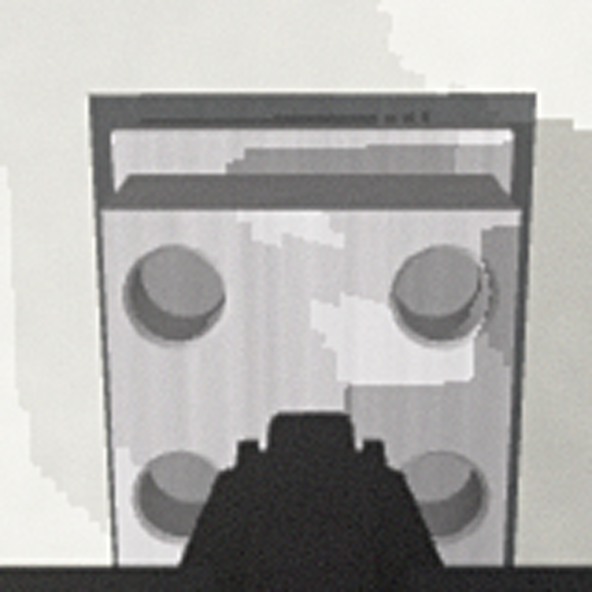

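Run:
```python
from h import *
f=lambda u,v:np.array([u/3.7+239.6,v/3.7+149.6])
p,M=tool()
a=atz("wrist",[f(111,130),f(513,130)],.055);b=atz("wrist",[f(101,210),f(521,210)],p[2]-.0379+.03)
for q in (a,b): print(((q-p)@M).round(4), q.round(4))
```

```text
[[-0.034  -0.05    0.0489]
 [ 0.0355 -0.0501  0.0489]] [[ 0.5067 -0.2489  0.055 ]
 [ 0.5045 -0.1795  0.055 ]]
[[-0.0294 -0.0445  0.0079]
 [ 0.0306 -0.0445  0.0079]] [[ 0.5121 -0.2442  0.096 ]
 [ 0.5102 -0.1842  0.096 ]]
```

{"method": "apply_moves", "body": {"increments": [[[0.0,0.0013,0,0],[0.0,0.0013,0.002,0],[0.0,0.0013,0.003,0],[0.0,0.0013,0.004,0],[0.0,0.0013,0.005,0],[0.0,0.0013,0.006,0],[0,0.0013,0.006,0]]]}}

```text
time_s: 9.15
eef_pos: [0.5567, -0.2132, 0.0974]
eef_rot: [-0.0, 0.696, 0.718, -0.0]
ft_force: [-0.4, -0.2, -3.8]
width: 0.0119
```

Run:
```python
from h import *
to([.557,-.2135,.093],91.8)
```

```text
t 9.15 pos [ 0.5567 -0.2132  0.0974] yaw 91.79 f [-0.41 -0.17 -3.84] w 0.011903940348494046
INC mm [-0.3  0.3  4.4] roll -0.01
```

{"method": "apply_moves", "body": {"increments": [[[0,0,0.002,0],[0,0,0.003,0],[0,0,0.004,0],[0,0,0.004,0],[0,0,0.004,0],[0,0,0.004,0]]]}}

```text
time_s: 9.65
eef_pos: [0.5569, -0.2133, 0.0939]
eef_rot: [0.0, 0.696, 0.718, 0.0]
ft_force: [-0.2, 0.1, -4.2]
width: 0.0117
```

{"method": "apply_moves", "body": {"increments": [[[0,0,0.001,0],[0,0,0.002,0],[0,0,0.003,0],[0,0,0.004,0],[0,0,0.005,0],[0,0,0.005,0],[0,0,0.005,0]]]}}

```text
time_s: 10.23
eef_pos: [0.5571, -0.2134, 0.0896]
eef_rot: [0.0, 0.696, 0.718, 0.0]
ft_force: [-2.7, 1.8, 5.6]
width: 0.0123
```

{"method": "apply_moves", "body": {"increments": [[[0,0,0.001,0],[0,0,0.002,0],[0,0,0.003,0],[0,0,0.003,0],[0,0,0.003,0],[0,0,0.003,0]]]}}

```text
time_s: 10.73
eef_pos: [0.5572, -0.2134, 0.0879]
eef_rot: [0.0, 0.696, 0.718, 0.0]
ft_force: [-6.0, 2.2, 10.5]
width: 0.0119
```

Run:
```python
from h import *
to([.557,-.2135,.088],91.8)
```

```text
t 10.7333 pos [ 0.5572 -0.2134  0.0879] yaw 91.79 f [-6.04  2.17 10.52] w 0.011854330609570292
INC mm [-0.1 -0.2 -0.1] roll -0.01
```

{"method": "apply_moves", "body": {"increments": [[[0,-0.001,0.001,0],[0,-0.0015,0.002,0],[0,-0.0015,0.0025,0],[0,-0.0015,0.0025,0],[0,-0.0015,0.0025,0],[0,-0.0015,0.0025,0]]]}}

```text
time_s: 11.23
eef_pos: [0.5572, -0.2135, 0.0878]
eef_rot: [0.001, 0.696, 0.718, 0.001]
ft_force: [-5.8, 4.9, 17.6]
width: 0.0117
```

Run:
```python
from h import *
im=env.read_camera("wrist");cv2.imwrite("pics/w9.png",im)
im=env.read_camera("side");cv2.imwrite("pics/s9.png",cv2.resize(im[170:360,220:420],None,fx=3,fy=3,interpolation=cv2.INTER_CUBIC))
to([.557,-.2135,.088],91.8);print(tool()[1][:,2])
```

```text
t 11.3333 pos [ 0.5573 -0.2135  0.0878] yaw 91.79 f [-6.42  4.72 18.59] w 0.011824801466294364
INC mm [-0.  -0.3 -0.2] roll -0.01
[ 3.64024348e-03 -4.49890047e-04 -9.99993273e-01]
```

View pics/w9.png

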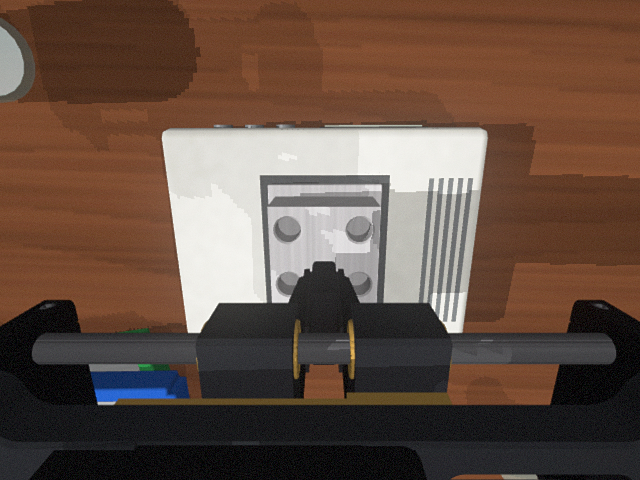

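View pics/s9.png

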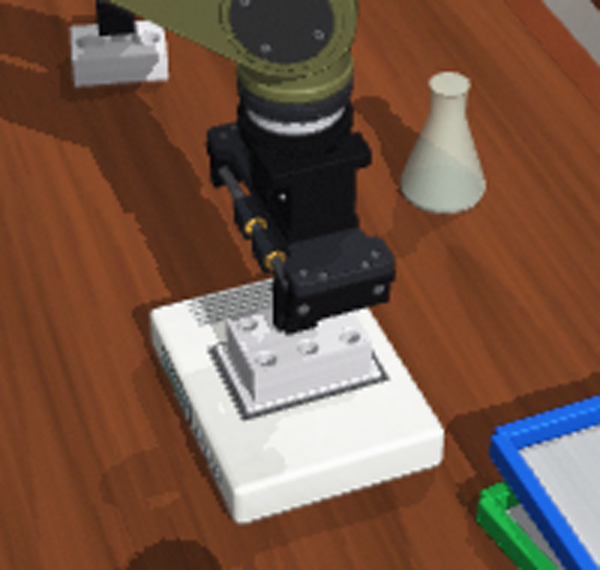

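Run:
```python
from h import *
print(env.close_job());to([.557,-.2135,.088],91.8)
```

```text
the job is handed in; nothing more can be done
None
the job is handed in; nothing more can be done
```

I gripped the six-well block by its handle, carried it to the heater and lined it up on the pin seen in the wrist camera. I then lowered it over the pin and pressed the plate down, and handed the job in at about 11.3 s while still holding the block pressed. No verdict was reported.

**Last checks:**
- **Plate home:** the TCP stopped at 87.8 mm, which puts the block's underside at about 50 mm. It moved only 0.1 mm while the vertical force rose from 10.5 to about 18 N, so the plate is against its stop.
- **Block position:** the hole is within about 1 mm of the plate's middle. The long side is within about 0.5° of the plate's, and the tool is upright to 0.2°.
- **Grip:** the finger opening was 11.8 mm on the 12 mm handle, and the wrist picture showed no slip of the block in the fingers.
- **Other objects:** the last pictures show the spare, the flask and part of the beaker where they stood. The jar was out of view, but no move came near it.

**Still off:** a sideways force of about 6 N on the tool, probably from the block bearing against the pin. A 1.5 mm shift to relieve it made no difference.

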